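# Find the rocking jar lid and seat it

### The job

One of the four wooden jar lids is not properly seated: press gently with a fingertip near the edge of one lid after another until you feel one rock, then press that lid down in the middle until it is fully home and level. Finish with your fingertip still pressing on that lid, holding it down. Only touch the lids, never lift them, and leave everything else where it stands.

Things in the scene. Friction and masses are not known exactly. Their poses are not given: they have to be found in the camera images.
- lid_a: One of four identical round flat lids of plain light wood, 82 mm across, each on its own white stoneware jar 76 mm across; any of the four may be the loose one. Origin on the lid's axis, 10 mm below its flat top face; z is the lid's axis, up. All four lid tops start 98 mm above the worktop, level; the jars differ a little in height, so height does not tell which is loose.
- lid_b: As lid_a. A plug under each lid sits in its jar's mouth with 1.5 mm of play all round. A seated lid lies on the jar's rim all round and does not move when pressed. The loose lid is perched level, 3 mm too high, on a stiff seal bead 12 mm wide under its middle.
- lid_c: As lid_a. Whichever lid is loose: a light press (under 2 N) on its top within 12 mm of the edge, at any side, tips it about 0.09 rad, so that the pressed spot sinks 2 to 3 mm until that side stops on the rim; let go, it levels again or nearly so. Pressing at the edge does not seat it.
- lid_d: As lid_a. Whichever lid is loose: about 8 N or more on the middle of its top pushes the bead down; the lid sinks 3 mm onto the rim, stays there when let go and no longer rocks.
- red_pot: bystander: small round balm pot with a red lid, 58 mm across, 50 mm high; loose; origin at the centre of its underside, z up
- brown_dropper: bystander: brown glass dropper bottle, 34 mm across, 102 mm high; loose; origin at the centre of its underside, z up
- soap_bar: bystander: cream bar of soap, 46 x 64 x 28 mm; loose; origin at the centre of its underside, z up
- teething_rings: bystander: string of three orange and yellow teething rings, 51 x 93 x 24 mm; loose; origin at the centre of its underside, z up
- white_coaster: bystander: white round coaster, 97 mm across, 13 mm high; loose; origin at the centre of its underside, z up
Things that resemble listed ones, but are neither listed nor needed, are in the scene too. What is shaped like the lid_d but blue or yellow is not meant.

How it is judged (in metres and radians):
On the way:
1. the loose lid has been rocked: pressed near its edge so that it tips by more than 0.04 rad (((angle between lid_a's own z axis and vertical above 0.04 rad and contact force between the fingers and lid_a above 0.1 N) or (angle between lid_b's own z axis and vertical above 0.04 rad and contact force between the fingers and lid_b above 0.1 N) or (angle between lid_c's own z axis and vertical above 0.04 rad and contact force between the fingers and lid_c above 0.1 N) or (angle between lid_d's own z axis and vertical above 0.04 rad and contact force between the fingers and lid_d above 0.1 N))), for 0.05 s.
At the end, for the whole second after the job is handed in: the lid that rocked has gone down about 3 mm onto its jar's rim (origin below 86.2 mm) and is still pressed by the fingers with more than 1 N; all four lids are level within 0.03 rad, at rest, and within 6.5 mm of where they were (((height (world z) of lid_a below 0.0862 m and contact force between the fingers and lid_a above 1 N) or (height (world z) of lid_b below 0.0862 m and contact force between the fingers and lid_b above 1 N) or (height (world z) of lid_c below 0.0862 m and contact force between the fingers and lid_c above 1 N) or (height (world z) of lid_d below 0.0862 m and contact force between the fingers and lid_d above 1 N)) and angle between each of lid_a, lid_b, lid_c, lid_d's own z axis and vertical below 0.03 rad and distance of each of lid_a, lid_b, lid_c, lid_d from where it was at the start of the episode below 0.0065 m and linear speed of each of lid_a, lid_b, lid_c, lid_d below 0.02 m/s); the arm keeps its last pose, push and grip.
It fails at once if a lid is lifted, carried or pushed off (more than 12 mm from where it was) (distance of any of lid_a, lid_b, lid_c, lid_d from where it was at the start of the episode above 0.012 m).
It fails at once if a lid is pressed with more than 60 N (contact force between any of the arm, the fingers and lid_a above 60 N or contact force between any of the arm, the fingers and lid_b above 60 N or contact force between any of the arm, the fingers and lid_c above 60 N or contact force between any of the arm, the fingers and lid_d above 60 N).
It fails at once if a bystander is moved by more than 20 mm (distance of any of red_pot, brown_dropper, soap_bar, teething_rings, white_coaster from where it was at the start of the episode above 0.02 m).
It also fails if it takes over 64 s, if anything falls off the work surface, if the arm or the gripper's body presses on something with over 40 N, if the wrist force passes 120 N, or if a joint passes its speed limit or range.

### The arm

A 6-joint arm with a two-finger parallel gripper is mounted at the origin on the work surface; the furniture and walls round the work are solid. World frame = base frame: x ahead of the robot, y to its left, z up, the work surface at z = 0. Lengths are in m, angles in degrees, forces in N, time in s.
With the tool pointing down it reaches from about 0.325 to 0.75 m from the base axis. Payload 7.6 kg.
Tool frame: the origin (TCP) lies at the very end of the fingers, on their centre line; the grasp point (between the pads) lies 19 mm behind it; z points along the fingers, y is the line along which they close (so a half turn about z gives the same grasp; the last joint's range is limited). The gripper opens to 85 mm and grips with 20 to 120 N. Pads are 22 mm wide; open, the fingers measure 114 mm over their backs; the gripper's body (76 mm by 85 mm) begins 54 mm behind the grasp point. The pads swing forward as they close: fully open they stand 13 mm farther back than shut.
Start: joints at [60.888, 2.991, 80.254, -0, 96.75, -4.028], TCP at [0.223, 0.476, 0.231] pointing down, gripper open.
Joint ranges: [-166.34, 166.34], [-52.06, 124.39], [6.96, 135.62], [-60.46, 240.46], [14.63, 156.25], [-167.68, 167.68]. Speed limits (degrees/s): [147.25, 147.25, 172.46, 180, 180, 180].

### API

Orientations are given as a 3x3 rotation matrix whose columns are the frame's x, y, z axes.
In Python, from workcell import r, optics, ticket gives the robot as it stands. The module is installed in compiled form; this text tells all that it offers.
- The arm moves only by the tool move_arm, never from a script. Its argument "series" is a list of rows, each a list of 6 numbers: the shift along the world's x, y, z in units of 0.25 m (1.0 is 0.25 m), then the turn, a rotation vector about the world's x, y, z in units of 90 degrees (1.0 is 90 degrees). In form: [[dx, dy, dz, wx, wy, wz], ...]. A call has 1 to 12 rows; each row shifts and turns the commanded pose from where the row before left it; what a row does not reach is not made up. A row lasts 1/10 s, in which the tool goes at most 50 mm and 8.59 degrees, less where a joint would pass 70% of its speed; a pose out of reach is approached as far as the arm can. A call with a number of a shift or a turn outside -1 to 1 is refused whole. A call with a gripper value outside its range is refused whole. "hand" is the opening, from 0 (shut) to 1 (fully open), set as the call begins (left out, the last holds). The fingers move at their own pace and stop on an object; the grip force is fixed at half the most. Time passes only in rows, so rows that do not move let the fingers close. It gives the time, the measured TCP pose, the force, the opening and the grip force at its end, in the units of the state.
- r.observe(): the state, without advancing time (a new reading comes with each control period).
- optics.snapshot(name): name is "scene" or "top"; returns the picture (480x640x3 uint8, blue, green, red); there is no depth.
- optics.camera_model(name): a dict with "intrinsics" (3x3 intrinsics, pixels), "world_from_camera" (4x4, takes a point from camera to world coordinates). Camera axes: x right, y up, looking along -z (the intrinsics and any distortion apply to the point x, -y, -z); pixel columns grow to the right and rows downward; lengths in m; the calibration is good to about 2 mm. A picture is of the moment at which its call begins. camera_model takes no time and is no camera call.
- ticket.sign_off(): hands the job in; it is judged then, once.
The state is a dict: "time_s": time; "joints": joint angles; "qd": joint speeds; "effort": joint torques, N m; "tool_pos": TCP position; "ee_rot": TCP orientation; "contact_force": force on the tool from outside, world axes, zero at the start; "ft_torque": the same for the moment, N m; "gripper_width": finger opening in m; "grip_force": force on a finger pad.
Only numpy, scipy, OpenCV 4.12 (cv2) and the standard library are available. Lean on these libraries where they do the work, as an engineer would, in place of code of your own. Each camera call takes 0.05 s, during which the arm holds its last target. There are 200 camera calls.

## Working session

There is one attempt and no reset: what is moved stays moved. The work goes in short steps, Python scripts to look and compute and a tool call to move; the robot and the scene stay as the last step left them, time stands still between calls to the robot, and variables do not carry over. Pictures are saved under pics/ and viewed, at most 10 in all, crops included, and the job is handed in when it is done.

Besides the shell and the picture viewer there is one more tool, called after ">>>" by a JSON object that holds its "api" and its "payload", one argument or row to a line. move_arm: Moves the arm, as the interface text tells. Its arguments: {"type":"object","properties":{"series":{"type":"array","items":{"type":"array","items":{"type":"number"}}},"hand":{"type":"number"}},"required":["series"]}

```bash
mkdir -p pics
python3 - <<'E'
from workcell import r, optics
import cv2, numpy as np
for n in("scene","top"):
    cv2.imwrite(f"pics/{n}0.png",optics.snapshot(n))
    m=optics.camera_model(n);print(n,np.round(m["intrinsics"],1).tolist(),np.round(m["world_from_camera"],3).tolist(),m.keys())
s=r.observe();print(s["tool_pos"],s["ee_rot"],s["contact_force"],s["time_s"])
E
```

```text
scene [[515.1, 0.0, 320.6], [0.0, 515.1, 243.0], [0.0, 0.0, 1.0]] [[0.789, 0.372, -0.488, 0.014], [-0.614, 0.483, -0.624, -0.564], [0.003, 0.793, 0.61, 0.717], [0.0, 0.0, 0.0, 1.0]] dict_keys(['intrinsics', 'world_from_camera'])
top [[522.2, 0.0, 325.2], [0.0, 522.2, 247.4], [0.0, 0.0, 1.0]] [[0.003, 0.981, -0.194, 0.29], [-1.0, 0.005, 0.011, 0.061], [0.012, 0.194, 0.981, 1.138], [0.0, 0.0, 0.0, 1.0]] dict_keys(['intrinsics', 'world_from_camera'])
[0.22242024 0.47526192 0.23054987] [[-9.05689508e-01  4.23941094e-01 -6.80864345e-04]
 [ 4.23941632e-01  9.05688656e-01 -1.24535331e-03]
 [ 8.86946703e-05 -1.41655017e-03 -9.99998993e-01]] [0.45069858 0.64789861 0.53861935] 0.1
```

View pics/top0.png

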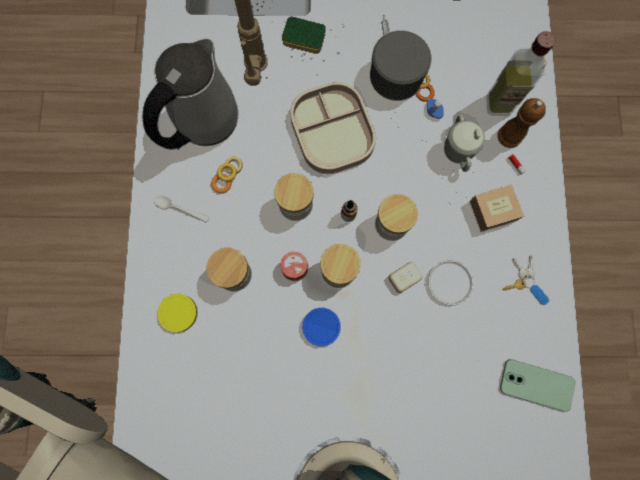

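View pics/scene0.png

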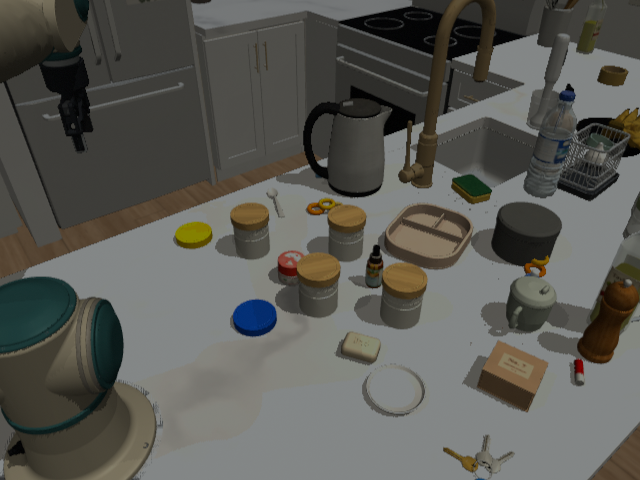

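The top view shows four wooden lids at about (294,192), (397,214), (341,265) and (227,268). The yellow lid (177,313) and blue lid (321,327) lie flat on the table and are the wrong colour, so they are decoys. Next I'll measure the wooden ones.

```bash
cat > h.py <<'E'
import numpy as np, cv2
from workcell import r, optics
def ray(n,u,v,z):
    m=optics.camera_model(n);K=m["intrinsics"];T=np.array(m["world_from_camera"])
    d=np.linalg.solve(np.array(K),[u,v,1.]);d=T[:3,:3]@[d[0],-d[1],-d[2]];o=T[:3,3]
    return o+d*(z-o[2])/d[2]
E
python3 - <<'E'
from h import *
seeds={"top":[(294,192),(397,214),(341,265),(227,268)],"scene":[(346,219),(403,280),(318,269),(250,216)]}
for n in seeds:
    im=cv2.imread(f"pics/{n}0.png");hsv=cv2.cvtColor(im,cv2.COLOR_BGR2HSV)
    m=cv2.inRange(hsv,(8,90,70),(25,255,255));m=cv2.morphologyEx(m,cv2.MORPH_OPEN,np.ones((3,3)))
    for s in seeds[n]:
        c=[c for c in cv2.findContours(m,0,2)[0] if cv2.pointPolygonTest(c,s,False)>0 and cv2.contourArea(c)>200]
        if not c: print(n,s,"none");continue
        c=cv2.convexHull(max(c,key=cv2.contourArea))[:,0]
        P=np.array([ray(n,u,v,.098)[:2] for u,v in c],np.float32)
        (cx,cy),rad=cv2.minEnclosingCircle(P)
        print(n,s,np.round([cx,cy,2*rad],4),"ext",np.round(P.max(0)-P.min(0),3),"mid",np.round((P.max(0)+P.min(0))/2,3))
im=cv2.imread("pics/top0.png")[160:310,190:440];cv2.imwrite("pics/crop.png",cv2.resize(im,(750,450),interpolation=2))
E
```

```text
top (294, 192) [0.6121 0.1155 0.0827] ext [0.08  0.077] mid [0.612 0.115]
top (397, 214) [ 0.5679 -0.0995  0.0827] ext [0.079 0.079] mid [ 0.568 -0.099]
top (341, 265) [0.4622 0.0197 0.0822] ext [0.08  0.077] mid [0.463 0.019]
top (227, 268) [0.4535 0.2471 0.0826] ext [0.079 0.081] mid [0.454 0.247]
scene (346, 219) [0.617  0.1201 0.1194] ext [0.08  0.118] mid [0.613 0.12 ]
scene (403, 280) [ 0.5695 -0.1038  0.086 ] ext [0.082 0.085] mid [ 0.569 -0.104]
scene (318, 269) [0.4603 0.011  0.0979] ext [0.082 0.094] mid [0.464 0.011]
scene (250, 216) [0.4489 0.2375 0.1013] ext [0.079 0.099] mid [0.454 0.238]
```

View pics/crop.png

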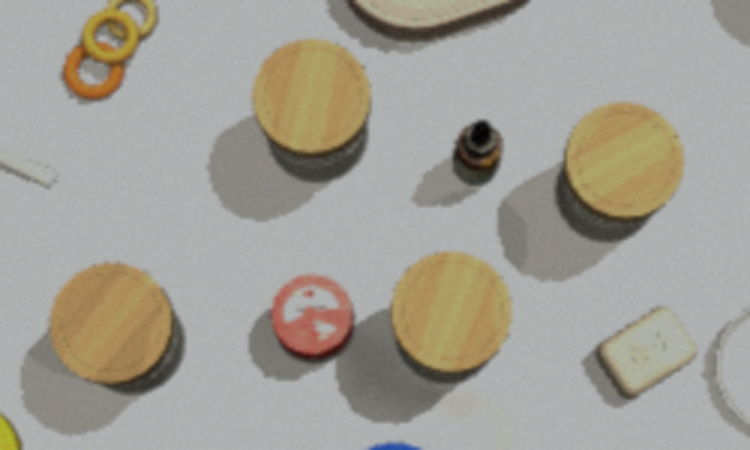

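The crop confirms four plain wooden lids. In the top view each measures about 82.5 mm on the 98 mm plane, matching the given size. Centres:
- **L1:** (.612, .1155)
- **L2:** (.568, -.0995)
- **L3:** (.463, .0195)
- **L4:** (.4535, .247)

I'll shut the gripper and go above L4's edge, 38 mm out along the tool's -x direction, at (.419, .263).

>>> {"api": "move_arm", "payload": {
  "hand": 0,
  "series": [
    [0.0786,-0.085,0,0,0,0],
    [0.0786,-0.085,0,0,0,0],
    [0.0786,-0.085,0,0,0,0],
    [0.0786,-0.085,0,0,0,0],
    [0.0786,-0.085,0,0,0,0],
    [0.0786,-0.085,0,0,0,0],
    [0.0786,-0.085,0,0,0,0],
    [0.0786,-0.085,0,0,0,0],
    [0.0786,-0.085,0,0,0,0],
    [0.0786,-0.085,0,0,0,0],
    [0,0,0,0,0,0],
    [0,0,0,0,0,0]
  ]
}}

```text
time_s: 1.3
tool_pos: [0.419, 0.2628, 0.2309]
ee_rot: [[-0.905, 0.425, -0.001], [0.425, 0.905, -0.0], [0.001, -0.0, -1.0]]
contact_force: [0.0, -0.2, 1.1]
gripper_width: -0.0
grip_force: 0.0
```

>>> {"api": "move_arm", "payload": {
  "series": [
    [0,0,-0.1,0,0,0],
    [0,0,-0.1,0,0,0],
    [0,0,-0.1,0,0,0],
    [0,0,-0.1,0,0,0],
    [0,0,-0.08,0,0,0],
    [0,0,0,0,0,0],
    [0,0,0,0,0,0],
    [0,0,0,0,0,0]
  ]
}}

```text
time_s: 2.1
tool_pos: [0.4195, 0.2638, 0.1129]
ee_rot: [[-0.906, 0.423, 0.002], [0.423, 0.906, 0.001], [-0.001, 0.002, -1.0]]
contact_force: [-0.6, 0.2, 1.0]
gripper_width: -0.0002
grip_force: 0.0
```

Run:
```python
from h import *
im=optics.snapshot("scene")[150:330,190:430]; cv2.imwrite("pics/c2.png",cv2.resize(im,(800,600),interpolation=2))
```

```text
(no output)
```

View pics/c2.png

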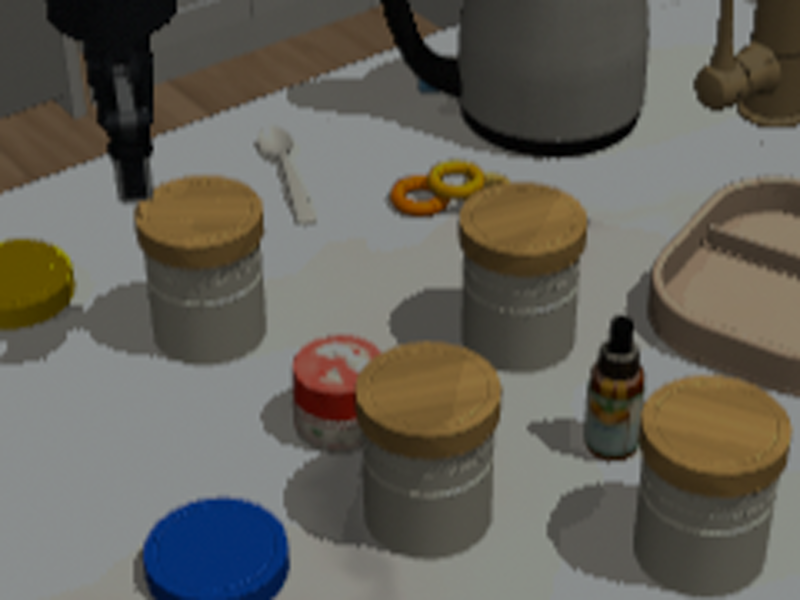

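The fingertip (about (135,200) in the crop) is over the left rim of L4. I'll move 5 mm inward and come down to just above the lid, then creep.

>>> {"api": "move_arm", "payload": {
  "series": [
    [0.01,-0.006,-0.02,0,0,0],
    [0.01,-0.006,-0.02,0,0,0],
    [0,0,-0.012,0,0,0],
    [0,0,0,0,0,0],
    [0,0,0,0,0,0],
    [0,0,0,0,0,0]
  ]
}}

```text
time_s: 2.75
tool_pos: [0.424, 0.26, 0.0981]
ee_rot: [[-0.906, 0.424, -0.0], [0.424, 0.906, -0.0], [0.0, -0.0, -1.0]]
contact_force: [0.1, 0.0, -0.6]
gripper_width: -0.0
grip_force: 0.0
```

>>> {"api": "move_arm", "payload": {
  "series": [
    [0,0,-0.002,0,0,0],
    [0,0,-0.002,0,0,0],
    [0,0,0,0,0,0],
    [0,0,0,0,0,0]
  ]
}}

```text
time_s: 3.15
tool_pos: [0.424, 0.26, 0.098]
ee_rot: [[-0.906, 0.424, 0.0], [0.424, 0.906, 0.0], [-0.0, 0.0, -1.0]]
contact_force: [-2.8, -2.4, 5.9]
gripper_width: 0.0
grip_force: 3.0
```

>>> {"api": "move_arm", "payload": {
  "series": [
    [0,0,-0.002,0,0,0],
    [0,0,-0.002,0,0,0],
    [0,0,0,0,0,0],
    [0,0,0,0,0,0]
  ]
}}

```text
time_s: 3.55
tool_pos: [0.4241, 0.26, 0.098]
ee_rot: [[-0.906, 0.424, 0.0], [0.424, 0.906, 0.0], [-0.0, 0.0, -1.0]]
contact_force: [-6.0, -3.0, 11.0]
gripper_width: -0.0004
grip_force: 6.1
```

L4 takes 11 N without sinking, so it is seated. Next is L3, at edge point (.433, .0335).

>>> {"api": "move_arm", "payload": {
  "series": [
    [0,0,0.12,0,0,0],
    [0.005,-0.1294,0,0,0,0],
    [0.005,-0.1294,0,0,0,0],
    [0.005,-0.1294,0,0,0,0],
    [0.005,-0.1294,0,0,0,0],
    [0.005,-0.1294,0,0,0,0],
    [0.005,-0.1294,0,0,0,0],
    [0.005,-0.1294,0,0,0,0],
    [0,0,0,0,0,0],
    [0,0,0,0,0,0],
    [0,0,-0.05,0,0,0],
    [0,0,0,0,0,0]
  ]
}}

```text
time_s: 4.75
tool_pos: [0.4317, 0.0344, 0.1117]
ee_rot: [[-0.906, 0.423, -0.003], [0.423, 0.906, 0.0], [0.003, -0.001, -1.0]]
contact_force: [-0.5, 0.0, -0.5]
gripper_width: -0.0001
grip_force: 0.0
```

>>> {"api": "move_arm", "payload": {
  "series": [
    [0,0,-0.025,0,0,0],
    [0,0,-0.025,0,0,0],
    [0,0,-0.008,0,0,0],
    [0,0,0,0,0,0],
    [0,0,0,0,0,0],
    [0,0,0,0,0,0]
  ]
}}

```text
time_s: 5.35
tool_pos: [0.433, 0.0335, 0.0996]
ee_rot: [[-0.906, 0.424, 0.001], [0.424, 0.906, 0.0], [-0.001, 0.0, -1.0]]
contact_force: [-0.1, -0.2, -0.4]
gripper_width: -0.0001
grip_force: 0.0
```

>>> {"api": "move_arm", "payload": {
  "series": [
    [0,0,-0.002,0,0,0],
    [0,0,-0.002,0,0,0],
    [0,0,0,0,0,0],
    [0,0,0,0,0,0]
  ]
}}

```text
time_s: 5.75
tool_pos: [0.4328, 0.0335, 0.0983]
ee_rot: [[-0.906, 0.424, 0.0], [0.424, 0.906, 0.0], [-0.0, 0.0, -1.0]]
contact_force: [0.5, 0.0, -0.5]
gripper_width: -0.0001
grip_force: 0.0
```

>>> {"api": "move_arm", "payload": {
  "series": [
    [0,0,-0.002,0,0,0],
    [0,0,-0.002,0,0,0],
    [0,0,0,0,0,0],
    [0,0,0,0,0,0]
  ]
}}

```text
time_s: 6.15
tool_pos: [0.4329, 0.0336, 0.098]
ee_rot: [[-0.906, 0.424, 0.0], [0.424, 0.906, 0.0], [-0.0, 0.0, -1.0]]
contact_force: [-3.3, -0.7, 6.2]
gripper_width: 0.0002
grip_force: 2.9
```

>>> {"api": "move_arm", "payload": {
  "series": [
    [0,0,-0.002,0,0,0],
    [0,0,-0.002,0,0,0],
    [0,0,0,0,0,0],
    [0,0,0,0,0,0]
  ]
}}

```text
time_s: 6.55
tool_pos: [0.433, 0.0336, 0.098]
ee_rot: [[-0.906, 0.424, 0.001], [0.424, 0.906, 0.0], [-0.0, 0.0, -1.0]]
contact_force: [-7.5, 0.4, 13.3]
gripper_width: 0.0003
grip_force: 6.5
```

L3 is also firm at 13 N. Next is L2, at edge point (.538, -.0855).

>>> {"api": "move_arm", "payload": {
  "series": [
    [0,0,0.12,0,0,0],
    [0.084,-0.0952,0,0,0,0],
    [0.084,-0.0952,0,0,0,0],
    [0.084,-0.0952,0,0,0,0],
    [0.084,-0.0952,0,0,0,0],
    [0.084,-0.0952,0,0,0,0],
    [0,0,0,0,0,0],
    [0,0,0,0,0,0],
    [0,0,-0.05,0,0,0],
    [0,0,-0.05,0,0,0],
    [0,0,0,0,0,0],
    [0,0,0,0,0,0]
  ]
}}

```text
time_s: 7.75
tool_pos: [0.5373, -0.0849, 0.1007]
ee_rot: [[-0.906, 0.423, -0.001], [0.423, 0.906, 0.0], [0.001, -0.0, -1.0]]
contact_force: [0.7, 0.2, 0.4]
gripper_width: 0.0
grip_force: 0.0
```

>>> {"api": "move_arm", "payload": {
  "series": [
    [0,0,-0.004,0,0,0],
    [0,0,-0.004,0,0,0],
    [0,0,0,0,0,0],
    [0,0,0,0,0,0]
  ]
}}

```text
time_s: 8.15
tool_pos: [0.5379, -0.0855, 0.0995]
ee_rot: [[-0.906, 0.424, 0.0], [0.424, 0.906, -0.0], [-0.0, 0.0, -1.0]]
contact_force: [-0.3, 0.3, -0.6]
gripper_width: -0.0002
grip_force: 0.0
```

>>> {"api": "move_arm", "payload": {
  "series": [
    [0,0,-0.004,0,0,0],
    [0,0,0,0,0,0],
    [0,0,0,0,0,0]
  ]
}}

```text
time_s: 8.45
tool_pos: [0.5378, -0.0855, 0.0983]
ee_rot: [[-0.906, 0.424, -0.0], [0.424, 0.906, 0.0], [0.0, 0.0, -1.0]]
contact_force: [-0.3, -0.4, 0.4]
gripper_width: -0.0001
grip_force: 0.0
```

>>> {"api": "move_arm", "payload": {
  "series": [
    [0,0,-0.004,0,0,0],
    [0,0,0,0,0,0],
    [0,0,0,0,0,0]
  ]
}}

```text
time_s: 8.75
tool_pos: [0.5378, -0.0854, 0.0973]
ee_rot: [[-0.906, 0.424, 0.0], [0.424, 0.906, 0.0], [-0.0, 0.0, -1.0]]
contact_force: [0.4, 0.3, -0.3]
gripper_width: -0.0
grip_force: 0.1
```

The tip passed below 98 mm with almost no force, so L2 appears to be giving way. I'll keep going gently.

>>> {"api": "move_arm", "payload": {
  "series": [
    [0,0,-0.004,0,0,0],
    [0,0,0,0,0,0],
    [0,0,0,0,0,0]
  ]
}}

```text
time_s: 9.05
tool_pos: [0.5378, -0.0854, 0.0963]
ee_rot: [[-0.906, 0.424, -0.0], [0.424, 0.906, 0.0], [0.0, 0.0, -1.0]]
contact_force: [-0.6, -1.3, 0.1]
gripper_width: 0.0001
grip_force: 0.2
```

>>> {"api": "move_arm", "payload": {
  "series": [
    [0,0,-0.003,0,0,0],
    [0,0,0,0,0,0],
    [0,0,0,0,0,0]
  ]
}}

```text
time_s: 9.35
tool_pos: [0.5379, -0.0854, 0.0959]
ee_rot: [[-0.906, 0.424, 0.0], [0.424, 0.906, 0.0], [-0.0, 0.0, -1.0]]
contact_force: [-1.4, 0.5, 2.7]
gripper_width: -0.0001
grip_force: 1.6
```

Run:
```python
from h import *
im=optics.snapshot("scene")[220:370,320:520]; cv2.imwrite("pics/c3.png",cv2.resize(im,(800,600),interpolation=2))
```

```text
(no output)
```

View pics/c3.png

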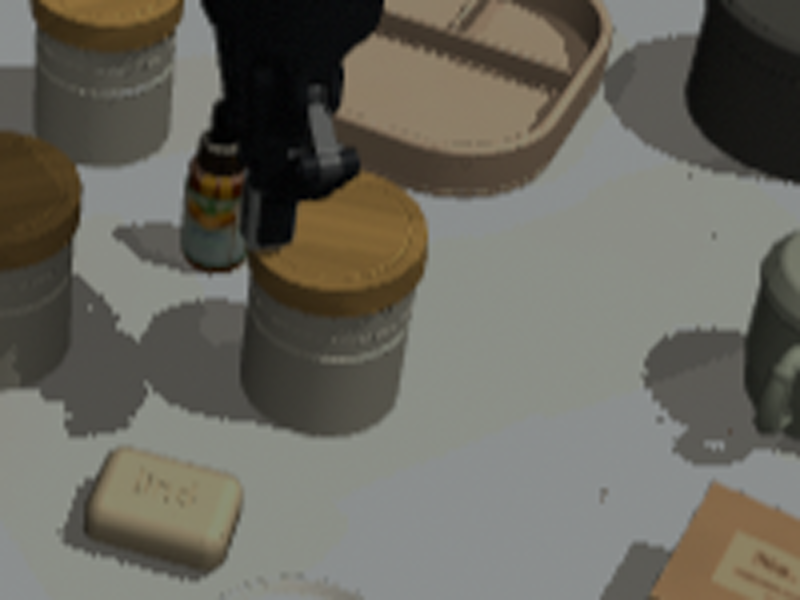

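The fingertip is at the left edge of L2 (about (265,240) in the crop). That side sank 2.1 mm and then stopped on the rim, so L2 is the loose lid. Now I'll lift off and press its middle.

>>> {"api": "move_arm", "payload": {
  "series": [
    [0,0,0.03,0,0,0],
    [0,0,0.03,0,0,0],
    [0.06,-0.028,0,0,0,0],
    [0.06,-0.028,0,0,0,0],
    [0,0,0,0,0,0],
    [0,0,-0.02,0,0,0],
    [0,0,-0.02,0,0,0],
    [0,0,0,0,0,0],
    [0,0,0,0,0,0]
  ]
}}

```text
time_s: 10.3
tool_pos: [0.5674, -0.0992, 0.1003]
ee_rot: [[-0.906, 0.424, -0.001], [0.424, 0.906, 0.0], [0.001, -0.0, -1.0]]
contact_force: [-0.4, 0.2, -0.5]
gripper_width: 0.0001
grip_force: 0.0
```

>>> {"api": "move_arm", "payload": {
  "series": [
    [0,0,-0.006,0,0,0],
    [0,0,-0.006,0,0,0],
    [0,0,0,0,0,0],
    [0,0,0,0,0,0]
  ]
}}

```text
time_s: 10.7
tool_pos: [0.5679, -0.0994, 0.0978]
ee_rot: [[-0.906, 0.424, 0.0], [0.424, 0.906, 0.0], [-0.0, 0.0, -1.0]]
contact_force: [0.1, 1.2, 1.7]
gripper_width: -0.0004
grip_force: 0.8
```

>>> {"api": "move_arm", "payload": {
  "series": [
    [0,0,-0.004,0,0,0],
    [0,0,-0.004,0,0,0],
    [0,0,0,0,0,0],
    [0,0,0,0,0,0]
  ]
}}

```text
time_s: 11.1
tool_pos: [0.568, -0.0994, 0.0962]
ee_rot: [[-0.906, 0.424, 0.001], [0.424, 0.906, -0.0], [-0.001, 0.0, -1.0]]
contact_force: [-0.8, 0.5, 5.3]
gripper_width: -0.0001
grip_force: 2.7
```

>>> {"api": "move_arm", "payload": {
  "series": [
    [0,0,-0.004,0,0,0],
    [0,0,-0.004,0,0,0],
    [0,0,0,0,0,0],
    [0,0,0,0,0,0]
  ]
}}

```text
time_s: 11.5
tool_pos: [0.568, -0.0994, 0.0951]
ee_rot: [[-0.906, 0.424, 0.001], [0.424, 0.906, -0.0], [-0.001, 0.0, -1.0]]
contact_force: [-4.9, 1.4, 10.0]
gripper_width: 0.0002
grip_force: 5.1
```

>>> {"api": "move_arm", "payload": {
  "series": [
    [0,0,-0.004,0,0,0],
    [0,0,-0.004,0,0,0],
    [0,0,0,0,0,0],
    [0,0,0,0,0,0]
  ]
}}

```text
time_s: 11.9
tool_pos: [0.568, -0.0994, 0.095]
ee_rot: [[-0.906, 0.424, 0.001], [0.424, 0.906, -0.0], [-0.001, 0.0, -1.0]]
contact_force: [-10.6, 3.1, 21.4]
gripper_width: -0.0002
grip_force: 10.4
```

Run:
```python
from h import *
im=optics.snapshot("scene")[220:370,320:520]; cv2.imwrite("pics/c4.png",cv2.resize(im,(800,600),interpolation=2))
s=r.observe();print(s["tool_pos"],s["contact_force"],s["ft_torque"])
```

```text
[ 0.56801874 -0.09945367  0.09495363] [-11.04958576   3.78128555  20.5357194 ] [ 0.44869466  1.95692152 -0.02437282]
```

View pics/c4.png

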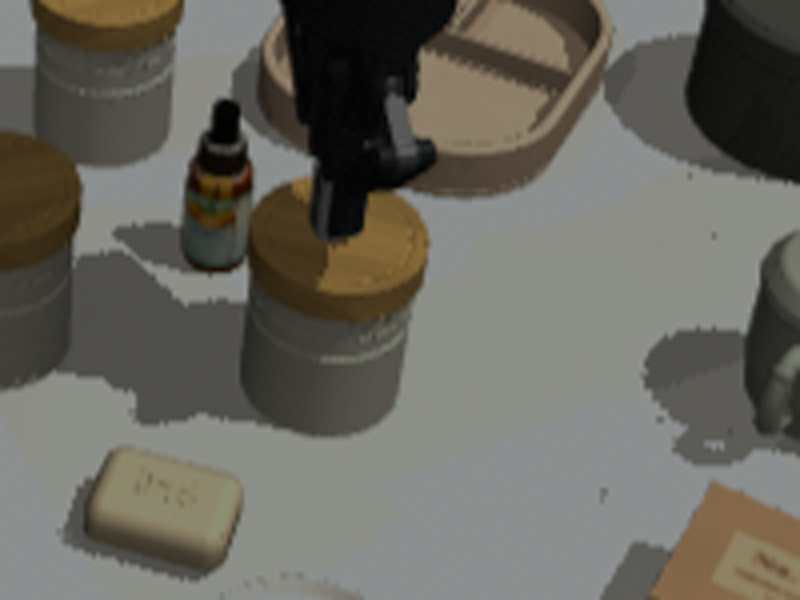

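The fingertip is on the middle of L2 (about (338,235) in the crop), and the lid looks level. Its top is at 95.0 mm, 3 mm down and firm. I'll ease the push slightly, then hand in.

>>> {"api": "move_arm", "payload": {
  "series": [
    [0,0,0.003,0,0,0],
    [0,0,0,0,0,0],
    [0,0,0,0,0,0],
    [0,0,0,0,0,0],
    [0,0,0,0,0,0]
  ]
}}

```text
time_s: 12.45
tool_pos: [0.568, -0.0994, 0.095]
ee_rot: [[-0.906, 0.424, 0.001], [0.424, 0.906, -0.0], [-0.001, 0.0, -1.0]]
contact_force: [-7.8, 3.3, 16.6]
gripper_width: -0.0002
grip_force: 8.4
```

Run:
```python
from workcell import r, ticket
s=r.observe();print(s["tool_pos"],s["contact_force"])
if s["tool_pos"][2]<.0955 and s["contact_force"][2]>5: print(ticket.sign_off())
```

```text
[ 0.56801491 -0.0994236   0.09499385] [-7.84175018  3.34560646 16.62115767]
the job is handed in; nothing more can be done
None
```

The loose lid was the one at (0.568, -0.0995): it rocked about 2 mm under a light edge press, then went down 3 mm when pressed in the middle, and I handed the job in with the fingertip still holding it at about 17 N (no verdict was returned).

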